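# Switch on the inspection lamp and hold the vial rack level in its light

## Task

Turn the inspection lamp's selector knob clockwise to the two-dot setting and let go of it. Then lift the vial rack by its handle bar out of the blue tray, keeping it level so that the four vials stay standing in it, and hold it level and still in the light: its middle on the light spot straight in front of the lamp, at the lamp's height, a long side facing the lamp. Finish while still holding it there in the gripper, touching nothing else, with the pill bottle, tablet jar and carton left where they stand.

Things in the scene. Friction and masses are not known exactly. Their poses are not given: they have to be found in the camera images.
- selector (a joint): Lamp's selector knob, rad, growing clockwise seen from above. Click positions: 0 off (red ring), 0.6 one black dot, 1.2 two dots, 1.8 three dots; stops at -0.08 and 1.88. A spring detent draws it into the nearest position (at most about 0.07 N m); it stays where left. Starts near off or one dot.
- selector_grip (a point): On the knob's upright turning axis at the height to grip, 76 mm above the bench. Black knob: grip bar 40 mm long, 12 mm wide, 55 to 83 mm above the bench, on a round skirt 42 mm across and 4 mm thick, on the lamp base's flat top 50 mm above the bench. The point turns with the knob: its x runs along the bar to the white pointer line, z is up.
- lamp: Inspection lamp fixed to the bench: grey base 200 (x) by 130 (y) by 50 mm high, origin at the centre of its underside, z up. Knob axis at x = -55 mm, y = 0; at selector value v its pointer stands at 0.9 - v rad from the lamp's +x, counted towards +y. A gooseneck rises at x = 72, y = -30 to -48 mm to the lamp head.
- lamp_glass (a point): Centre of the lamp's round glass, the front of the grey lamp head, 165 mm above the bench. Head 60 mm across (top at 195 mm), reaching 95 mm back from the glass; it looks level along +y. Axes as the lamp's.
- light_spot (a point): Where the light falls: a point in the air on the lamp head's axis, 140 mm straight in front of the glass (along +y), 165 mm above the bench. Axes as the lamp's. The middle of the rack is to be held here.
- tray: Open blue plastic tray fixed on the bench, 300 (x) by 240 (y) by 40 mm high, walls and floor 4 mm thick; origin at the centre of its underside.
- rack: Vial rack, 0.22 kg empty: white box 150 (x) by 101 (y) by 30 mm high with 3 by 2 pockets, aluminium uprights at both x ends (out to x = +-79 mm, 24 mm wide, 158 mm high) and a handle bar joining them along x. Origin at the centre of its underside, z up. The two pockets at +x are empty: its centre of mass with the vials lies about 10 to 20 mm to -x of its middle.
- rack_grip (a point): Middle of the rack's handle bar, 149 mm above the rack's underside. Bar 150 mm long along the rack's x, 14 mm wide (y), 18 mm high; it can be gripped anywhere along it, the vial tops being 64 mm below it. Axes as the rack's.
- rack_mid (a point): Middle of the rack among the vials, 40 mm above its underside, 109 mm straight below the middle of the handle bar. Axes as the rack's.
- pill_bottle: White pill bottle, 48 mm across, 85 mm high, loose on the bench; origin at the centre of its underside. Leave it alone.
- tablet_jar: White tablet jar, 54 mm across, 70 mm high, loose on the bench; origin at the centre of its underside. Leave it alone.
- carton: White and red medicine carton, 55 (x) by 120 (y) by 42 mm high, loose on the bench; origin at the centre of its underside. Leave it alone.
- vial_1: Amber glass vial with aluminium seal and blue cap, 42 mm across, 73 mm high, about 85 g (varies), standing loose in the rack's pocket at rack x = -49, y = -24.5 mm; origin at the centre of its underside.
- vial_2: Amber glass vial with aluminium seal and blue cap, 42 mm across, 73 mm high, about 85 g (varies), standing loose in the rack's pocket at rack x = -49, y = +24.5 mm; origin at the centre of its underside.
- vial_3: Amber glass vial with aluminium seal and blue cap, 42 mm across, 73 mm high, about 85 g (varies), standing loose in the rack's pocket at rack x = 0, y = -24.5 mm; origin at the centre of its underside.
- vial_4: Amber glass vial with aluminium seal and blue cap, 42 mm across, 73 mm high, about 85 g (varies), standing loose in the rack's pocket at rack x = 0, y = +24.5 mm; origin at the centre of its underside.

How it is judged:
By the outcome, as a careful person would: the job done as asked, in the order asked, and still so for the second after the job is handed in, while the arm keeps its last pose, push and grip.
It also fails if it takes over 58 s, if anything falls off the work surface, if the arm or the gripper's body presses on something with over 40 N, if the wrist force passes 120 N, or if a joint passes its speed limit or range.

## Robot

A 7-joint arm with a two-finger parallel gripper is mounted at the origin on the work surface. World frame = base frame: x ahead of the robot, y to its left, z up, the work surface at z = 0. Lengths are in m, angles in degrees, forces in N, time in s.
With the tool pointing down it reaches from about 0.425 to 0.875 m from the base axis. Payload 4.7 kg.
Tool frame: the origin (TCP) lies midway between the tips of the shut fingers; the grasp point (between the pads) lies 19 mm behind it; z points along the fingers, y is the line along which they close (so a half turn about z gives the same grasp; the last joint's range is limited). The gripper opens to 87 mm and grips with 3 to 60 N. Pads are 19 mm wide; open, the fingers measure 117 mm over their backs; the gripper's body (75 mm by 190 mm) begins 51 mm behind the grasp point.
Start: joints at [67.386, 18.392, -4.016, 83.108, 1.295, 78.541, -3.26], TCP at [0.258, -0.596, 0.223] pointing down, gripper open.
Joint ranges: [-163.93, 163.93], [-17.29, 119.83], [-79.2, 71.16], [3.27, 140.29], [-89.18, 269.18], [5.43, 117.66], [-154.24, 154.24]. Speed limits (degrees/s): [147.25, 147.25, 180, 180, 180, 180, 180].

## Interface

Orientations are given as [roll, pitch, yaw] about the fixed x, y, z axes, in that order (R = Rz(yaw) Ry(pitch) Rx(roll)).
In Python, from cell import env, viewer, boxes_of, masks_of gives the robot as it stands. The module is installed in compiled form; this text tells all that it offers.
- The arm moves only by the tool apply_moves, never from a script. Its argument "moves" is a list of rows, each a list of 7 numbers: the shift along the tool's x, y, z scaled (see below), then the turn, a rotation vector about the tool's x, y, z scaled (see below), then the opening, from 0 (shut) to 1 (fully open). A call has 1 to 20 rows; each row is the pose to reach, as a shift and turn from the pose commanded when the call began, along the tool's axes at that moment; what a row does not reach only later rows make up. The controller multiplies each number of a shift by 0.2 m and each number of a turn by 1.5 rad. A row lasts 1/10 s, in which the tool goes at most 50 mm and 8.59 degrees, less where a joint would pass 70% of its speed; a pose out of reach is approached as far as the arm can. A call with a number of a shift or a turn outside -1 to 1 is refused whole. A call with a gripper value outside its range is refused whole. The fingers move at their own pace and stop on an object; "grip_force" is the grip in N (left out, the last holds). Time passes only in rows, so rows that repeat a pose let the fingers close. It gives the time, the measured TCP pose, the force, the opening and the grip force at its end, in the units of the state.
- env.get_obs(): the state, without advancing time (a new reading comes with each control period).
- viewer.read_camera(name): name is "side" or "top"; returns the picture (400x640x3 uint8, red, green, blue); there is no depth.
- viewer.get_calibration(name): a dict with "fov_y" (degrees; the focal length in pixels is half the picture's height over the tangent of half this angle, whatever the lens; pixels are square), "cx", "cy" (the principal point, pixels), "position" and "orientation" of the camera in the world. Camera axes: x right, y up, looking along -z (the intrinsics and any distortion apply to the point x, -y, -z); pixel columns grow to the right and rows downward; lengths in m; the calibration is good to about 2 mm. A picture is of the moment at which its call begins. get_calibration takes no time and is no camera call.
- env.sign_off(): hands the job in; it is judged then, once.
Trained networks look in the newest picture that a camera, given by its name, has taken for a name from the list of things; names that differ only in an ending like _2 or _b are one class to them, and where a whole thing is asked for, a point or a joint stands for the part that bears it (a point fixed in the world has none). Each returns a list of dicts, best first, with "conf" (0 to 1); they miss things now and then, are a little off and sometimes report something else, mostly with a low value. They report only what shows in the picture. A call takes as long as a camera call.
- boxes_of(camera, target): "location" ([column, row] in pixels, amid what is visible of it).
- masks_of(camera, target): "pixels" (400x640 bool, what is visible of it) and "location" ([column, row] in pixels, amid what is visible of it).
The state is a dict: "time_s": time; "qpos": joint angles; "joint_velocities": joint speeds; "effort": joint torques, N m; "tool_pos": TCP position; "tool_rot": TCP orientation; "force": force on the tool from outside, world axes, zero at the start; "wrist_torque": the same for the moment, N m; "grip_width": finger opening in m; "grasp_force": force on a finger pad.
Only numpy, scipy, OpenCV 4.12 (cv2) and the standard library are available. Lean on these libraries where they do the work, as an engineer would, in place of code of your own. Each camera call takes 0.05 s, during which the arm holds its last target. There are 200 camera calls.

## Working session

There is one attempt and no reset: what is moved stays moved. The work goes in short steps, Python scripts to look and compute and a tool call to move; the robot and the scene stay as the last step left them, time stands still between calls to the robot, and variables do not carry over. Pictures are saved under pics/ and viewed, at most 10 in all, crops included, and the job is handed in when it is done.

Besides the shell and the picture viewer there is one more tool, called after "Call:" as a command line: name --pt "numbers of a row" for each row, then --argument value for the rest. apply_moves: Moves the arm, as the interface text tells. Shifts and turns lie within -1 to 1; 1 stands for 0.2 m of shift or 1.5 rad of turn. Its arguments: {"type":"object","properties":{"moves":{"type":"array","items":{"type":"array","items":{"type":"number","minimum":-1,"maximum":1}}},"grip_force":{"type":"number"}},"required":["moves"]}

```bash
ls; mkdir -p pics; python3 - <<'E'
from cell import env, viewer, boxes_of, masks_of
import cv2
print(env.get_obs())
for n in("side","top"):
    im=viewer.read_camera(n); cv2.imwrite(f"pics/{n}0.png",im[:,:,::-1])
    print(n,viewer.get_calibration(n))
    for t in("selector","lamp","tray","rack","pill_bottle","tablet_jar","carton","vial_1","lamp_glass","rack_grip"):
        print(t,[(round(d["conf"],2),[round(float(v),1) for v in d["location"]]) for d in boxes_of(n,t)][:5])
E
```

```text
pics
{'time_s': 0.0, 'qpos': array([67.38615995, 18.43883737, -4.01412911, 83.17624022,  1.29526355,
       78.54017123, -3.26055895]), 'joint_velocities': array([-0.08079206, -0.15668679,  0.0355549 ,  0.04933067,  0.01493036,
        0.02105725, -0.11445205]), 'effort': array([ 5.78646541e-04, -4.91289067e+01, -4.03133305e-01, -3.12529743e+01,
       -6.38213125e-02,  4.34953964e-02,  1.57193399e-04]), 'tool_pos': array([ 0.25808653, -0.5959549 ,  0.22145212]), 'tool_rot': array([-1.79890004e+02,  6.50379836e-03,  2.34217884e+01]), 'force': array([ 0.26781505, -0.34550833,  0.80139525]), 'wrist_torque': array([-0.0200201 , -0.03018232,  0.01795141]), 'grasp_force': 0.0, 'grip_width': 0.08698874138512194}
side {'fov_y': 49.98843300352715, 'cx': 318.15616959925154, 'cy': 200.15822006750497, 'position': array([0.15541545, 0.47874738, 0.86693986]), 'orientation': array([  40.85258723,    0.81090187, -138.91052261])}
selector [(0.61, [413.2, 170.8]), (0.53, [269.2, 307.4])]
lamp [(0.91, [387.0, 166.5]), (0.65, [310.8, 156.9]), (0.48, [269.7, 310.1]), (0.23, [417.2, 170.2])]
tray [(0.75,
[... 407 characters left out ...]
, 'cx': 316.33274637464683, 'cy': 196.12375095073057, 'position': array([0.43996001, 0.02375167, 1.04310246]), 'orientation': array([  9.26485541,  -0.63055281, -88.98266746])}
selector [(0.84, [446.3, 244.6])]
lamp [(0.56, [442.9, 216.0]), (0.41, [315.0, 273.3])]
tray [(0.81, [223.7, 245.3]), (0.51, [214.7, 232.9])]
rack [(0.75, [202.6, 220.4]), (0.71, [444.6, 215.0]), (0.43, [191.0, 253.0])]
pill_bottle [(0.74, [314.4, 272.9])]
tablet_jar [(0.64, [301.1, 138.7])]
carton [(0.67, [390.6, 139.5])]
vial_1 [(0.81, [209.9, 256.9]), (0.77, [216.1, 232.7]), (0.67, [198.3, 231.6]), (0.44, [193.6, 252.7])]
lamp_glass [(0.66, [445.5, 215.9]), (0.33, [206.4, 221.3])]
rack_grip [(0.89, [201.2, 221.5])]
```

View pics/top0.png

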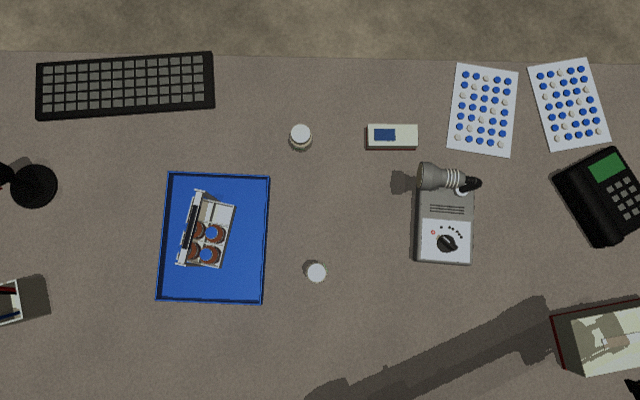

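View pics/side0.png

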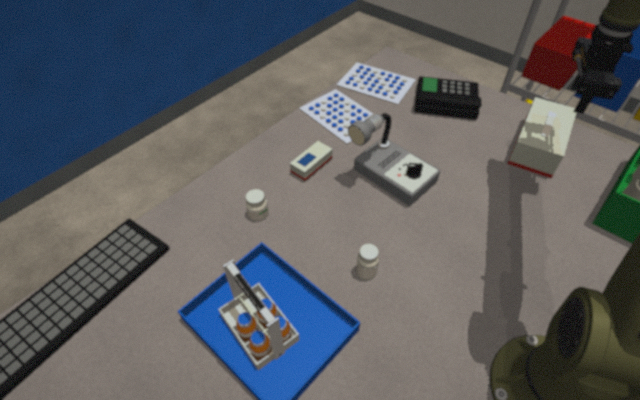

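The top view shows the lamp base at about (444,228), with the knob at (446,243) and the lamp head at (440,175) looking left (+y). The tray is around (213,238), and the handle bar runs from (198,190) to (182,263). In the side view the rack is at (255,315) and the lamp at (395,165). I'll zoom both cameras for accurate corners.

```bash
python3 - <<'E'
import cv2,numpy as np
t=cv2.imread("pics/top0.png");s=cv2.imread("pics/side0.png")
def c(im,x,y,w,h,W,H): return cv2.resize(im[y:y+h,x:x+w],(W,H),interpolation=cv2.INTER_CUBIC)
cv2.imwrite("pics/z1.png",np.hstack([c(t,150,165,80,120,400,600),c(t,405,155,80,120,400,600)]))
cv2.imwrite("pics/z2.png",np.vstack([c(s,340,105,160,60+0,800,300),c(s,340,150,160,60,800,300)]))
cv2.imwrite("pics/z3.png",c(s,170,235,200,150,800,600))
E
```

```text
(no output)
```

View pics/z1.png

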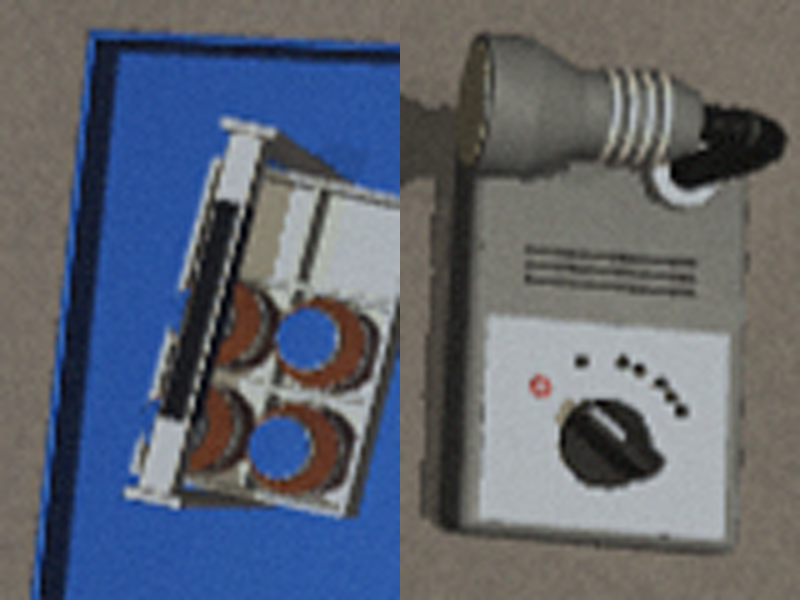

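View pics/z2.png

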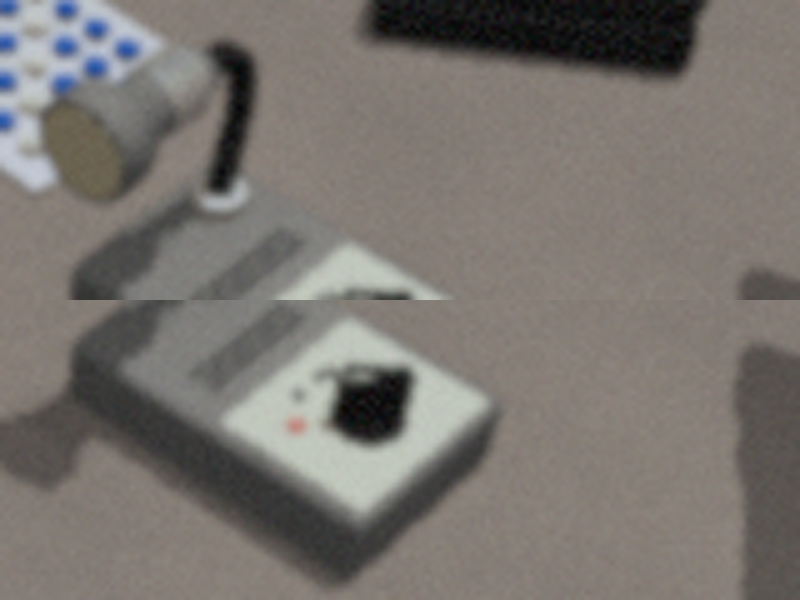

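View pics/z3.png

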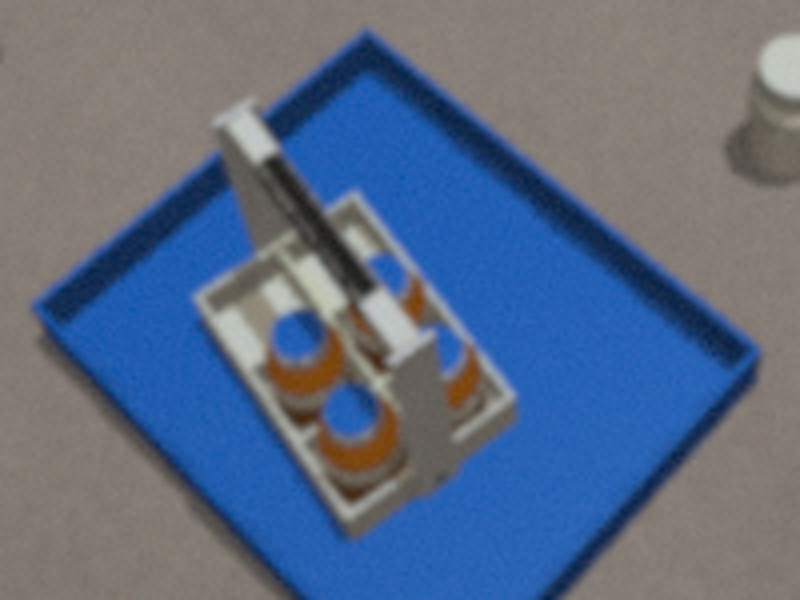

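The crops give clear corners of the lamp base, glass, uprights, box rim and tray. The pointer is aimed up-left at the red ring, so the knob is off. Next I fit the poses from both views.

```bash
cat > h.py <<'E'
import numpy as np
from scipy.spatial.transform import Rotation as Ro
from scipy.optimize import least_squares
from cell import env, viewer, boxes_of, masks_of
CAL={n:viewer.get_calibration(n) for n in("side","top")}
def proj(n,P):
    c=CAL[n]; R=Ro.from_euler('xyz',c["orientation"],degrees=True).as_matrix()
    p=(np.atleast_2d(P)-c["position"])@R; f=200/np.tan(np.radians(c["fov_y"]/2))
    return np.c_[c["cx"]+f*p[:,0]/-p[:,2], c["cy"]+f*-p[:,1]/-p[:,2]]
def place(q,L,z0=0):
    c,s=np.cos(q[2]),np.sin(q[2]); L=np.asarray(L,float)/1000
    return np.c_[q[0]+c*L[:,0]-s*L[:,1], q[1]+s*L[:,0]+c*L[:,1], L[:,2]+z0+(q[3] if len(q)>3 else 0)]
def fit(obs,g,z0=0):
    def r(q): return np.concatenate([(proj(n,place(q,[o[0]],z0))[0]-o[1]) for n in obs for o in obs[n]])
    s=least_squares(r,g,loss='soft_l1'); return s.x, r(s.x).reshape(-1,2)
E
cat > f.py <<'E'
from h import *
np.set_printoptions(precision=4,suppress=True)
lamp=dict(side=[([-100,65,50],(411.6,195)),([-100,65,0],(407,207.4)),([-100,-65,50],(439.6,171.6)),([100,65,50],(355,161)),([100,65,0],(356,169.4))],
 top=[([-100,65,50],(417.4,260)),([-100,-65,50],(471.4,264.4))])
rack=dict(side=[([79,12,158],(223.3,265)),([79,-12,158],(234.5,260)),([-79,12,158],(267,326.3)),([-79,-12,158],(278.3,318.8)),
 ([75,50.5,30],(218.8,309.5)),([75,-50.5,30],(258.8,283)),([-75,-50.5,30],(298.8,333.3)),([-75,50.5,30],(257.5,364.3))],
 top=[([79,12,158],(194.4,189)),([79,-12,158],(205,191)),([-79,12,158],(175.6,263)),([-79,-12,158],(186,265.6))])
tray=dict(side=[([150,-120,40],(262,243)),([150,120,40],(178.8,311.3)),([-150,-120,40],(359.5,323.8))],
 top=[([150,120,40],(167,171.7)),([150,-120,40],(270,177)),([-150,-120,40],(263,304)),([-150,120,40],(156,300))])
for n,o,g,z in(("lamp",lamp,[.45,-.3,0],0),("rack",rack,[.45,.3,0],.004),("tray",tray,[.45,.3,0],0)):
  for gg in (g,g+[0.]):
    q,r=fit(o,gg,z); print(n,q,np.degrees(q[2]));
  print(r.round(1).tolist())
  for c in o:
    q,r=fit({c:o[c]},g,z); print("  ",c,q)
  if n=="lamp":
    q,_=fit(o,g); 
    # glass along y unknown: solve 3-D from glass pixels, z 165
    from scipy.optimize import least_squares as ls
    G=ls(lambda p:np.r_[proj("side",p)[0]-(356.6,134.4),proj("top",p)[0]-(420,175)],[.5,-.2,.165]); print("glass",G.x,G.fun)
    d=G.x[:2]-q[:2];c,s=np.cos(q[2]),np.sin(q[2]);print("glass in lamp",c*d[0]+s*d[1],-s*d[0]+c*d[1])
    k=place(q,[[-55,0,76],[-55,0,83]]);print("knob",k[0],proj("top",k),proj("side",k))
E
python3 f.py
```

```text
lamp [ 0.554  -0.2849 -0.083 ] -4.754185725117692
lamp [ 0.5566 -0.2944 -0.1007 -0.0136] -5.769998596256532
[[-0.7, 1.2], [1.1, 1.2], [1.9, -0.4], [-0.5, -3.5], [-2.3, 0.7], [-0.3, -1.7], [1.8, 0.6]]
   side [ 0.5507 -0.2851 -0.1139]
   top [ 0.5554 -0.2843 -0.0592]
glass [ 0.6321 -0.1982  0.164 ] [-0.0921 -0.012   0.0409  0.0657]
glass in lamp 0.07061432450990478 0.09282393449417853
knob [ 0.4992 -0.2803  0.076 ] [[448.2265 242.3032]
 [449.2109 242.1272]] [[414.4759 166.1678]
 [414.8962 164.2403]]
rack [ 0.5154  0.2729 -0.1945] -11.146794754927162
rack [ 0.517   0.2725 -0.1925 -0.0049] -11.030805722075254
[[-0.5, 0.7], [-1.0, -0.8], [0.8, 0.1], [0.9, -0.3], [0.1, -0.4], [0.1, 0.0], [0.1, 0.8], [-0.6, 0.7], [0.2, -1.0], [0.9, -0.6], [-0.8, 0.4], [0.3, 0.3]]
   side [ 0.515   0.2736 -0.1964]
   top [ 0.5162  0.2715 -0.1856]
tray [ 0.5039  0.2513 -0.0187] -1.0700988669498788
tray [ 0.5062  0.2523 -0.0256 -0.0115] -1.4690833891953046
[[0.3, 0.2], [-0.1, 1.2], [1.2, -0.8], [2.0, -0.6], [-0.6, -1.4], [-1.6, 0.4], [0.0, -0.2]]
   side [ 0.5034  0.2569 -0.0368]
   top [ 0.5053  0.2495 -0.0155]
```

```bash
cat >> h.py <<'E'
def back(n,uv,z):
    c=CAL[n]; R=Ro.from_euler('xyz',c["orientation"],degrees=True).as_matrix(); f=200/np.tan(np.radians(c["fov_y"]/2))
    uv=np.atleast_2d(uv); d=np.c_[(uv[:,0]-c["cx"])/f,-(uv[:,1]-c["cy"])/f,-np.ones(len(uv))]@R.T
    return c["position"]+d*((z-c["position"][2])/d[:,2])[:,None]
E
python3 - <<'E'
from h import *
np.set_printoptions(precision=4,suppress=True)
z=lambda *p:[(405+(a-400)/5,155+b/5) for a,b in p]
s=lambda *p:[(340+a/5,150+(b-300)/5) for a,b in p]
for nm,pts in dict(ring_dot=((540,385),(671,397)),paneltop=((490,315),(730,335)),panelbot=((478,530),(725,545)),panL=((490,315),(478,530)),right=((746,200),(732,545))).items():
    p=back("top",z(*pts),.05); d=p[1]-p[0]; print(nm,p[:,:2].tolist(),np.degrees(np.arctan2(d[1],d[0])),np.hypot(*d[:2]))
for nm,pts in dict(R=((350,318),(493,408)),L=((222,415),(362,515)),T=((350,318),(222,415)),B=((493,408),(362,515))).items():
    p=back("side",s(*pts),.05); d=p[1]-p[0]; print("side",nm,p[:,:2].tolist(),np.degrees(np.arctan2(d[1],d[0])),np.hypot(*d[:2]))
print("knob skirt top",back("top",z((608,443)),.07))
print("ring side",back("side",s((296,426)),.05),"dot1",back("side",s((299,395)),.05), back("top",z((540,385),(582,360)),.05))
E
```

```text
ring_dot [[0.5237901083145275, -0.254094397375359], [0.519394794705093, -0.314373221153789]] -94.17042017637895 0.06043885652323596
paneltop [[0.5557316778861235, -0.2317458306659308], [0.5485484021275812, -0.34275632217458485]] -93.70233824057486 0.1112426567267081
panelbot [[0.4572712488065983, -0.22410814106417376], [0.45253404767120003, -0.33663900657652784]] -92.41055169678191 0.11263053212853405
panL [[0.5557316778861235, -0.2317458306659308], [0.4572712488065983, -0.22410814106417376]] 175.56438253595334 0.09875621700418159
right [[0.6120037125794126, -0.35278523514468635], [0.4525910414599084, -0.33983626487597157]] 175.35610318307351 0.15993772395678027
side R [[0.5468575449645035, -0.3391501783965612], [0.4506546729896739, -0.32914001888916117]] 174.05960208204914 0.09672226149945544
side L [[0.5571532347421693, -0.23202422815673102], [0.46167254059080065, -0.21969006195567503]] 172.63931206497182 0.09627405990973098
side T [[0.5468575449645035, -0.3391501783965612], [0.5571532347421693, -0.23202422815673102]] 84.51026283856291 0.10761956347609158
side B [[0.4506546729896739, -0.32914001888916117], [0.46167254059080065, -0.21969006195567503]] 84.25163946040843 0.11000312031582526
knob skirt top [[ 0.4966 -0.2784  0.07  ]]
ring side [[ 0.5227 -0.2506  0.05  ]] dot1 [[ 0.5345 -0.2709  0.05  ]] [[ 0.5238 -0.2541  0.05  ]
 [ 0.5357 -0.2738  0.05  ]]
```

Both cameras agree that the lamp yaw is about -4.5°, the knob is at about (0.498, -0.281), and the glass is at (0.632, -0.198, 0.164), where the height should be 0.165. That puts the light spot at about (0.643, -0.059). The rack is at (0.516, 0.273) with yaw -11°. First I move over the knob.

Call:
apply_moves --pt "0.25 -0.125 0 0 0 0 0.5" --pt "0.5 -0.25 0 0 0 0 0.5" --pt "0.75 -0.375 0 0 0 0 0.5" --pt "1 -0.5 0 0 0 0 0.5" --pt "1 -0.5 0 0 0 0 0.5"

```text
time_s: 1.6
tool_pos: [0.4064, -0.4201, 0.223]
tool_rot: [-180.0, -0.1, 23.8]
force: [0.8, -0.1, 0.5]
grip_width: 0.0551
grasp_force: 0.0
```

```bash
cat >> h.py <<'E'
def go(pos,yaw):
    o=env.get_obs(); R=Ro.from_euler('xyz',o["tool_rot"],degrees=True); T=Ro.from_euler('xyz',[180,0,yaw],degrees=True)
    print("t",o["time_s"],"pos",o["tool_pos"].round(4),"rot",o["tool_rot"].round(2),"F",o["force"].round(1),"w",round(o["grip_width"],4))
    print("shift",(R.inv().apply(np.array(pos)-o["tool_pos"])/.2).round(4),"turn",((R.inv()*T).as_rotvec()/1.5).round(4))
E
python3 -c "
from h import *
go([.498,-.281,.22],47.1)"
```

```text
t 1.6 pos [ 0.4064 -0.4201  0.223 ] rot [-1.7998e+02 -1.5000e-01  2.3820e+01] F [ 0.8 -0.1  0.5] w 0.0551
shift [ 0.7001 -0.4512  0.0171] turn [ 1.000e-04 -1.800e-03 -2.709e-01]
```

Call:
apply_moves --pt "0.2 -0.15 0 0 0 -0.09 0.5" --pt "0.45 -0.3 0 0 0 -0.18 0.5" --pt "0.7 -0.45 0 0 0 -0.27 0.5" --pt "0.7 -0.45 0 0 0 -0.27 0.5" --pt "0.7 -0.45 0 0 0 -0.27 0.5"

```text
time_s: 2.1
tool_pos: [0.4972, -0.2829, 0.2229]
tool_rot: [180.0, -0.1, 47.0]
force: [0.6, -0.4, 0.8]
grip_width: 0.0432
grasp_force: 0.0
```

```bash
python3 -c "
from h import *
import cv2
go([.498,-.281,.1],47.1)
im=viewer.read_camera('top'); 
print(env.get_obs()['tool_pos'],env.get_obs()['tool_rot'])
a=cv2.resize(im[125:275,380:500,::-1],(480,600),interpolation=cv2.INTER_CUBIC)
cv2.imwrite('pics/k1.png',a)"
```

```text
t 2.1 pos [ 0.4972 -0.2829  0.2229] rot [ 1.7998e+02 -9.0000e-02  4.7030e+01] F [ 0.6 -0.4  0.8] w 0.0432
shift [ 0.0089 -0.0038  0.6145] turn [ 0.0002 -0.001  -0.0008]
[ 0.49542467 -0.28591677  0.22269381] [1.79980950e+02 1.77257080e-02 4.67882521e+01]
```

Call:
apply_moves --pt "0.03 -0.007 0.15 0 0 0 0.5" --pt "0.03 -0.007 0.3 0 0 0 0.5" --pt "0.03 -0.007 0.4 0 0 0 0.5" --pt "0.03 -0.007 0.48 0 0 0 0.5" --pt "0.03 -0.007 0.55 0 0 0 0.5" --pt "0.03 -0.007 0.6 0 0 0 0.5" --pt "0.03 -0.007 0.6 0 0 0 0.5" --pt "0.03 -0.007 0.6 0 0 0 0.5" --pt "0.03 -0.007 0.6 0 0 0 0.5"

```text
time_s: 3.05
tool_pos: [0.4985, -0.2821, 0.1036]
tool_rot: [179.9, -0.0, 46.6]
force: [0.2, 0.1, -0.0]
grip_width: 0.0434
grasp_force: 0.0
```

```bash
python3 -c "
from h import *
import cv2
a=viewer.read_camera('side'); b=viewer.read_camera('top')
go([.498,-.281,.061],47.1)
a=cv2.resize(a[100:220,350:470,::-1],(400,400),interpolation=cv2.INTER_CUBIC)
b=cv2.resize(b[140:280,380:520,::-1],(400,400),interpolation=cv2.INTER_CUBIC)
cv2.imwrite('pics/k2.png',np.hstack([a,b]))"
```

```text
t 3.15 pos [ 0.4985 -0.2819  0.1035] rot [ 1.799e+02 -1.000e-02  4.663e+01] F [-0.7 -0.3  0.7] w 0.0437
shift [ 0.0017 -0.0053  0.2124] turn [ 0.0011 -0.0001 -0.0054]
```

View pics/k2.png

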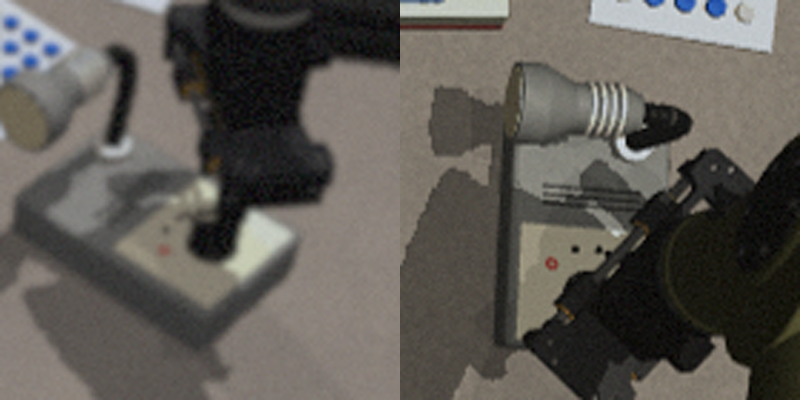

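The view shows the fingers straddling the knob (left, ~(215,225)) and the gripper body clear of the gooseneck (right, gap between (645,150) and (690,170)). Now I descend and grip.

Call:
apply_moves --pt "0 -0.003 0.07 0 0 0 0.5" --pt "0 -0.003 0.14 0 0 0 0.5" --pt "0 -0.003 0.21 0 0 0 0.5" --pt "0 -0.003 0.21 0 0 0 0.5" --pt "0 -0.003 0.21 0 0 0 0" --pt "0 -0.003 0.21 0 0 0 0" --pt "0 -0.003 0.21 0 0 0 0" --pt "0 -0.003 0.21 0 0 0 0" --pt "0 -0.003 0.21 0 0 0 0" --pt "0 -0.003 0.21 0 0 0 0" --grip_force 12

```text
time_s: 4.15
tool_pos: [0.4978, -0.2815, 0.061]
tool_rot: [179.9, -0.0, 46.6]
force: [0.6, -0.1, 1.8]
grip_width: 0.012
grasp_force: 12.0
```

The grip is clean: 12.0 mm opening with almost no side force. Next is the 1.2 rad clockwise turn.

Call:
apply_moves --pt "0 0 0 0 0 0.08 0" --pt "0 0 0 0 0 0.16 0" --pt "0 0 0 0 0 0.24 0" --pt "0 0 0 0 0 0.32 0" --pt "0 0 0 0 0 0.4 0" --pt "0 0 0 0 0 0.48 0" --pt "0 0 0 0 0 0.56 0" --pt "0 0 0 0 0 0.64 0" --pt "0 0 0 0 0 0.72 0" --pt "0 0 0 0 0 0.8 0" --pt "0 0 0 0 0 0.8 0" --pt "0 0 0 0 0 0.8 0" --pt "0 0 0 0 0 0.8 0"

```text
time_s: 5.45
tool_pos: [0.4978, -0.2816, 0.061]
tool_rot: [180.0, -0.1, -22.0]
force: [-0.3, -2.2, 2.2]
grip_width: 0.0119
grasp_force: 12.0
```

Turned by 68.6°. I open the fingers, lift straight up, and look at the knob.

Call:
apply_moves --pt "0 0 0 0 0 0.8 0.5" --pt "0 0 0 0 0 0 0.5" --pt "0 0 0 0 0 0 0.5" --pt "0 0 0 0 0 0 0.5"

```text
time_s: 5.85
tool_pos: [0.4972, -0.281, 0.0603]
tool_rot: [-180.0, 0.0, -22.2]
force: [-0.3, 0.1, -0.2]
grip_width: 0.0363
grasp_force: 0.0
```

My first row carried a stray turn while the fingers were opening. The detent should have absorbed it, but I'll check after lifting.

Call:
apply_moves --pt "0 0 -0.1 0 0 0 0.5" --pt "0 0 -0.3 0 0 0 0.5" --pt "0 0 -0.5 0 0 0 0.5" --pt "0 0 -0.75 0 0 0 0.8" --pt "0 0 -1 0 0 0 0.8" --pt "-0.2 -0.2 -1 0 0 0 0.8" --pt "-0.4 -0.4 -1 0 0 0 0.8" --pt "-0.4 -0.6 -1 0 0 0 0.8" --pt "-0.4 -0.8 -1 0 0 0 0.8" --pt "-0.4 -1 -1 0 0 0 0.8" --pt "-0.4 -1 -1 0 0 0 0.8"

```text
time_s: 6.95
tool_pos: [0.5, -0.0587, 0.2608]
tool_rot: [-179.8, -0.0, -21.6]
force: [-0.7, -0.5, -0.5]
grip_width: 0.0697
grasp_force: 0.0
```

```bash
python3 -c "
from h import *
import cv2
a=viewer.read_camera('side'); b=viewer.read_camera('top')
go([.516,.273,.30],79)
np.save('a.npy',a)
a=cv2.resize(a[140:210,375:445,::-1],(400,400),interpolation=cv2.INTER_CUBIC)
b=cv2.resize(b[210:270,410:470,::-1],(400,400),interpolation=cv2.INTER_CUBIC)
cv2.imwrite('pics/k3.png',np.hstack([a,b]))"
```

```text
t 7.05 pos [ 0.4987 -0.0651  0.2604] rot [ 1.7997e+02  2.0000e-02 -2.2060e+01] F [-0.2 -0.9  0.3] w 0.0693
shift [-0.5545 -1.5992 -0.1988] turn [ 1.0000e-04  5.0000e-04 -1.1758e+00]
```

View pics/k3.png

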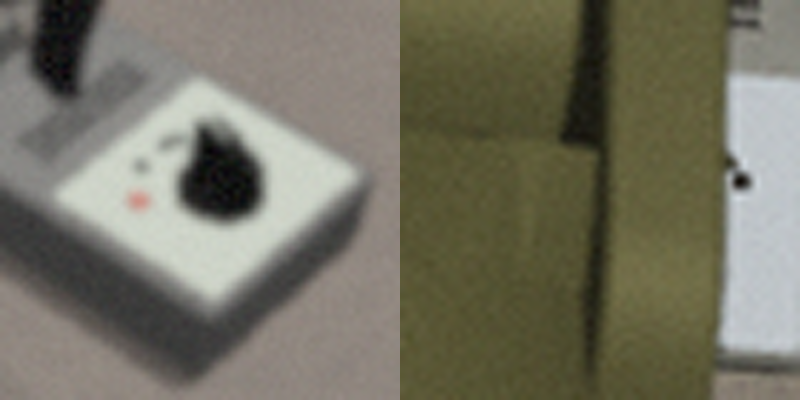

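The knob now points up-left towards the two dots (tip at (210,125), two-dot mark near (175,140)). The arm hides the top view, so I'll confirm once it is over the rack.

Call:
apply_moves --pt "-0.12 -0.2 0 0 0 0 0.8" --pt "-0.24 -0.4 0 0 0 0 0.8" --pt "-0.36 -0.6 0 0 0 0 0.8" --pt "-0.48 -0.8 0 0 0 0 0.8" --pt "-0.62 -1 0 0 0 0 0.8"

```text
time_s: 7.55
tool_pos: [0.4594, 0.1655, 0.2605]
tool_rot: [180.0, -0.0, -22.4]
force: [0.3, -0.3, 0.2]
grip_width: 0.0698
grasp_force: 0.0
```

Call:
apply_moves --pt "0 -0.2 0 0 0 -0.06 0.8" --pt "0 -0.4 0 0 0 -0.13 0.8" --pt "0 -0.58 0 0 0 -0.13 0.8" --pt "0 -0.58 0 0 0 -0.13 0.8" --pt "0 -0.58 0 0 0 -0.13 0.8" --pt "0 -0.58 0 0 0 -0.13 0.8"

```text
time_s: 8.15
tool_pos: [0.5034, 0.2711, 0.2602]
tool_rot: [179.9, -0.0, -11.2]
force: [-0.1, -0.4, -0.3]
grip_width: 0.0699
grasp_force: 0.0
```

```bash
python3 -c "
from h import *
import cv2
b=viewer.read_camera('top')
go([.5013,.2759,.18],-11.1)
a=cv2.resize(b[155:275,120:280,::-1],(533,400),interpolation=cv2.INTER_CUBIC)
b=cv2.resize(b[220:270,420:470-17,::-1],(264,400),interpolation=cv2.INTER_CUBIC)
cv2.imwrite('pics/k4.png',np.hstack([a,b]))"
```

```text
t 8.2 pos [0.5034 0.2712 0.2605] rot [ 1.7991e+02 -3.0000e-02 -1.1160e+01] F [ 0.3 -0.6 -0.4] w 0.0695
shift [-0.0149 -0.0218  0.4023] turn [ 0.0011 -0.0004 -0.0007]
```

View pics/k4.png

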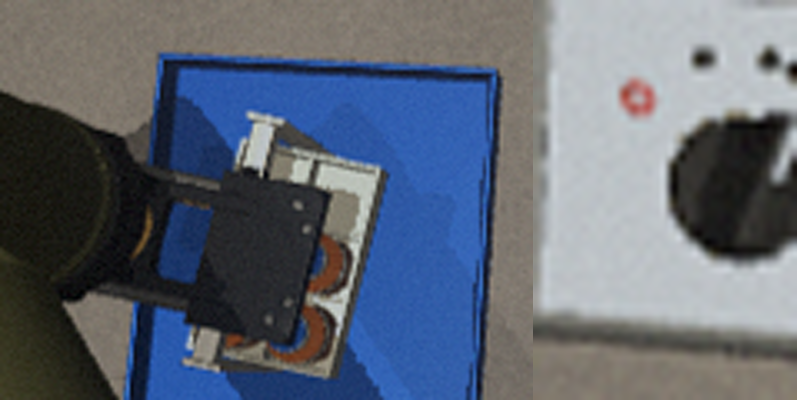

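The pointer's white line now leans right at about 22° towards the two-dot mark, as expected for 1.2 rad. The gripper sits over the bar (uprights at (262,120) and (205,360)). I descend and grip.

Call:
apply_moves --pt "-0.015 -0.022 0.15 0 0 0 0.8" --pt "-0.015 -0.022 0.3 0 0 0 0.8" --pt "-0.015 -0.022 0.42 0 0 0 0.8" --pt "-0.015 -0.022 0.5 0 0 0 0.8" --pt "-0.015 -0.022 0.58 0 0 0 0.8" --pt "-0.015 -0.022 0.63 0 0 0 0.8" --pt "-0.015 -0.022 0.63 0 0 0 0.8" --pt "-0.015 -0.022 0.63 0 0 0 0.8" --grip_force 5

```text
time_s: 9.0
tool_pos: [0.5012, 0.2787, 0.1351]
tool_rot: [-180.0, -0.0, -11.0]
force: [-0.1, 0.3, 0.4]
grip_width: 0.0695
grasp_force: 0.0
```

Call:
apply_moves --pt "0 0 0 0 0 0 0.4" --pt "0 0 0 0 0 0 0.3" --pt "0 0 0 0 0 0 0.3" --pt "0 0 0 0 0 0 0.25" --pt "0 0 0 0 0 0 0.2" --pt "0 0 0 0 0 0 0.15" --pt "0 0 0 0 0 0 0.1" --pt "0 0 0 0 0 0 0.1" --pt "0 0 0 0 0 0 0.1"

```text
time_s: 9.9
tool_pos: [0.5006, 0.2775, 0.1344]
tool_rot: [179.9, 0.0, -11.0]
force: [-1.4, -2.8, 1.4]
grip_width: 0.0137
grasp_force: 5.0
```

Call:
apply_moves --pt "0 0 0 0 0 0 0" --pt "0 0 0 0 0 0 0" --pt "0 0 0 0 0 0 0" --pt "0 0 -0.01 0 0 0 0" --pt "0 0 -0.02 0 0 0 0" --pt "0 0 -0.03 0 0 0 0" --pt "0 0 -0.04 0 0 0 0" --pt "0 0 -0.06 0 0 0 0" --pt "0 0 -0.08 0 0 0 0" --pt "0 0 -0.1 0 0 0 0" --pt "0 0 -0.1 0 0 0 0" --pt "0 0 -0.1 0 0 0 0" --pt "0 0 -0.1 0 0 0 0" --grip_force 50

```text
time_s: 11.2
tool_pos: [0.5006, 0.2784, 0.1544]
tool_rot: [180.0, 0.0, -11.0]
force: [-0.3, 0.2, -6.6]
grip_width: 0.0135
grasp_force: 50.0
```

```bash
python3 -c "
from h import *
o=env.get_obs(); print(o['wrist_torque'],o['force'])
go([.5013,.2759,.28],-11.1)"
```

```text
[0.0468184  0.03612264 0.00858396] [-0.27474237  0.22449967 -6.59295692]
t 11.2 pos [0.5006 0.2784 0.1544] rot [ 1.7998e+02  1.0000e-02 -1.0960e+01] F [-0.3  0.2 -6.6] w 0.0135
shift [ 0.0055  0.0118 -0.6282] turn [0.0002 0.0001 0.0017]
```

The rack is up (6.6 N, little moment). I raise it to height gently.

Call:
apply_moves --pt "0 0 -0.02 0 0 0 0" --pt "0 0 -0.05 0 0 0 0" --pt "0 0 -0.1 0 0 0 0" --pt "0 0 -0.15 0 0 0 0" --pt "0 0 -0.2 0 0 0 0" --pt "0 0 -0.25 0 0 0 0" --pt "0 0 -0.3 0 0 0 0" --pt "0 0 -0.35 0 0 0 0" --pt "0 0 -0.4 0 0 0 0" --pt "0 0 -0.45 0 0 0 0" --pt "0 0 -0.49 0 0 0 0" --pt "0 0 -0.51 0 0 0 0" --pt "0 0 -0.51 0 0 0 0"

```text
time_s: 12.5
tool_pos: [0.501, 0.2787, 0.2572]
tool_rot: [-180.0, -0.0, -11.0]
force: [-0.3, 0.6, -5.4]
grip_width: 0.0137
grasp_force: 50.0
```

```bash
python3 -c "
from h import *
o=env.get_obs(); print(o['wrist_torque'],o['force'])
go([.643-.0156*np.cos(np.radians(4.5)),-.0586+.0156*np.sin(np.radians(4.5)),.255],-4.5)"
```

```text
[ 0.04816939 -0.02510108  0.01004216] [-0.32744291  0.61169249 -5.41141171]
t 12.5 pos [0.501  0.2787 0.2572] rot [-1.7997e+02 -5.0000e-02 -1.0950e+01] F [-0.3  0.6 -5.4] w 0.0137
shift [0.9399 1.5296 0.0107] turn [-0.0003 -0.0006 -0.0751]
```

Call:
apply_moves --pt "0.01 0.02 0 0 0 0 0" --pt "0.03 0.05 0 0 0 0 0" --pt "0.06 0.1 0 0 0 0 0" --pt "0.09 0.15 0 0 0 0 0" --pt "0.13 0.21 0 0 0 0 0" --pt "0.17 0.28 0 0 0 0 0" --pt "0.21 0.35 0 0 0 0 0" --pt "0.25 0.42 0 0 0 0 0" --pt "0.29 0.49 0 0 0 0 0" --pt "0.33 0.56 0 0 0 0 0" --pt "0.37 0.63 0 0 0 0 0" --pt "0.41 0.7 0 0 0 0 0" --pt "0.45 0.77 0 0 0 0 0" --pt "0.49 0.83 0 0 0 0 0" --pt "0.52 0.88 0 0 0 0 0" --pt "0.55 0.92 0 0 0 0 0" --pt "0.57 0.95 0 0 0 0 0" --pt "0.585 0.97 0 0 0 0 0" --pt "0.59 0.98 0 0 0 0 0" --pt "0.59 0.98 0 0 0 0 0"

```text
time_s: 14.5
tool_pos: [0.5793, 0.0638, 0.2565]
tool_rot: [-180.0, 0.0, -10.9]
force: [-0.0, 0.3, -6.3]
grip_width: 0.0132
grasp_force: 50.0
```

Call:
apply_moves --pt "0.01 0.01 0 0 0 0 0" --pt "0.02 0.03 0 0 0 -0.005 0" --pt "0.04 0.06 0 0 0 -0.01 0" --pt "0.07 0.1 0 0 0 -0.02 0" --pt "0.1 0.15 0.002 0 0 -0.03 0" --pt "0.14 0.21 0.005 0 0 -0.04 0" --pt "0.18 0.28 0.008 0 0 -0.05 0" --pt "0.22 0.35 0.01 0 0 -0.06 0" --pt "0.26 0.41 0.01 0 0 -0.07 0" --pt "0.29 0.46 0.01 0 0 -0.075 0" --pt "0.32 0.5 0.01 0 0 -0.075 0" --pt "0.335 0.525 0.01 0 0 -0.075 0" --pt "0.345 0.54 0.01 0 0 -0.075 0" --pt "0.35 0.55 0.01 0 0 -0.075 0" --pt "0.35 0.55 0.01 0 0 -0.075 0" --pt "0.35 0.55 0.01 0 0 -0.075 0" --pt "0.35 0.55 0.01 0 0 -0.075 0" --pt "0.35 0.55 0.01 0 0 -0.075 0"

```text
time_s: 16.3
tool_pos: [0.6271, -0.0572, 0.2546]
tool_rot: [180.0, -0.0, -4.5]
force: [0.7, -0.3, -5.8]
grip_width: 0.0137
grasp_force: 50.0
```

```bash
python3 -c "
from h import *
import cv2
a=viewer.read_camera('side'); b=viewer.read_camera('top')
go([.643-.0156*np.cos(np.radians(4.5)),-.0586+.0156*np.sin(np.radians(4.5)),.255],-4.5)
L=np.array([[79,12,158],[-79,12,158],[75,50.5,30],[-75,50.5,30],[0,0,40]])
for n in('side','top'): print(n,proj(n,place([.643,-.0586,np.radians(-4.5),.125],L)).round(0).tolist())
a=cv2.resize(a[60:260,220:420,::-1],(400,400),interpolation=cv2.INTER_CUBIC)
b=cv2.resize(b[60:260,290:490,::-1],(400,400),interpolation=cv2.INTER_CUBIC)
cv2.imwrite('pics/k5.png',np.hstack([a,b]))"
```

```text
t 16.4 pos [ 0.6271 -0.0574  0.2546] rot [ 1.7999e+02 -1.0000e-02 -4.4900e+00] F [-0.   0.  -5.9] w 0.0135
shift [ 0.0015 -0.0004 -0.0019] turn [ 0.0001 -0.0001  0.0001]
side [[287.0, 109.0], [338.0, 142.0], [279.0, 160.0], [324.0, 193.0], [316.0, 162.0]]
top [[356.0, 112.0], [349.0, 196.0], [332.0, 133.0], [325.0, 202.0], [353.0, 169.0]]
```

View pics/k5.png

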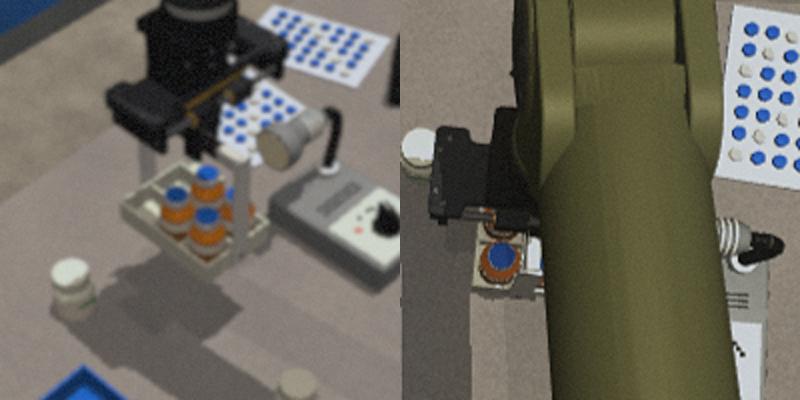

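The rack hangs in front of the lamp with the four vials standing. The box rim in the side view, (281,164) to (326,191), looks slightly off the level prediction. I'll check the tilt numerically and with an overlay.

```bash
python3 - <<'E'
from h import *
import cv2
np.set_printoptions(precision=3,suppress=True)
a=viewer.read_camera('side')
m=masks_of('side','rack'); print([(round(d["conf"],2),int(d["pixels"].sum())) for d in m])
low={c:int(np.nonzero(m[0]["pixels"][:,c])[0].max()) for c in range(260,375) if m[0]["pixels"][:,c].any()}
print({c:r for c,r in low.items() if c%4==0})
q=[.643,-.0586,np.radians(-4.5),.125]
P=proj('side',place(q,[[75,50.5,0],[-75,50.5,0],[-75,-50.5,0],[75,50.5,30],[-75,50.5,30],[-75,-50.5,30],[-79,12,158],[-79,-12,158]])); print(P.round(1).tolist())
S=6;x0,y0=255,108
b=cv2.resize(a[y0:y0+98,x0:x0+130,::-1],None,fx=S,fy=S,interpolation=cv2.INTER_CUBIC)
for i,j in((0,1),(1,2),(3,4),(4,5),(6,7)):
    for t in np.linspace(0,1,15):
        p=((P[i]*(1-t)+P[j]*t+.5-(x0,y0))*S).astype(int); cv2.circle(b,p,1,(0,0,255),-1)
cv2.imwrite('pics/k6.png',b)
E
```

```text
[(0.57, 2014), (0.22, 286)]
{280: 165, 284: 172, 288: 175, 292: 177, 296: 180, 300: 184, 304: 187, 308: 190, 312: 193, 316: 196, 320: 199, 324: 201, 328: 198, 332: 195, 336: 193, 340: 192, 344: 187, 348: 184, 352: 181}
[[280.4, 168.9], [323.7, 201.8], [353.7, 179.0], [279.4, 160.0], [323.6, 193.0], [354.3, 170.1], [338.1, 142.2], [346.2, 136.6]]
```

View pics/k6.png

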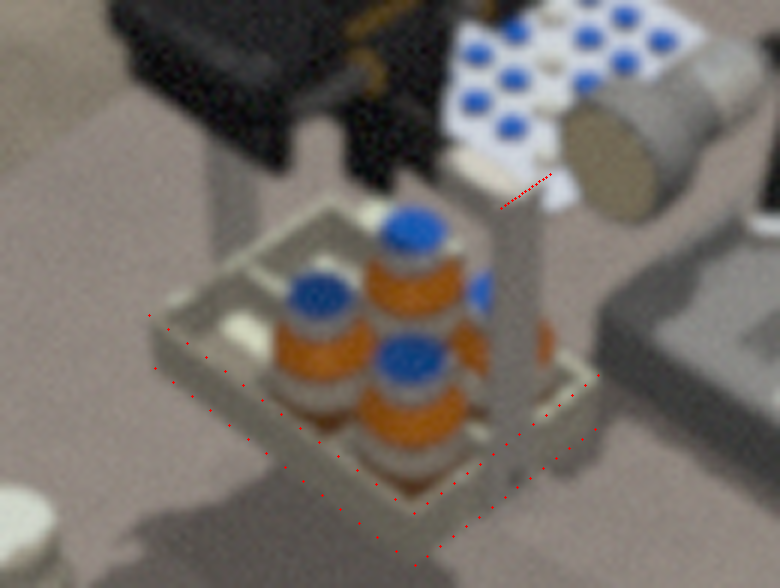

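The level prediction (red dots) lies on the box edges to within about half a pixel at all three corners: (152,318), (415,515) and (600,378). The rack is therefore level and on the spot, and clear of everything. After a short settle, I hand it in.

Call:
apply_moves --pt "0 0 0 0 0 0 0" --pt "0 0 0 0 0 0 0" --pt "0 0 0 0 0 0 0" --pt "0 0 0 0 0 0 0" --pt "0 0 0 0 0 0 0"

```text
time_s: 17.0
tool_pos: [0.6272, -0.0576, 0.2545]
tool_rot: [180.0, -0.0, -4.5]
force: [0.7, -0.0, -6.2]
grip_width: 0.0137
grasp_force: 50.0
```

```bash
python3 -c "
from cell import env
o=env.get_obs(); print(abs(o['joint_velocities']).max(),o['force'])
print(env.sign_off())"
```

```text
0.12977319682390415 [ 0.73977356 -0.04543478 -6.19926718]
the job is handed in; nothing more can be done
None
```

I turned the knob to two dots and let go, then lifted the rack with its four vials standing; it was level and still at the light spot in the gripper when I handed the job in at 17 s (no verdict was returned).

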